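# Put a used polishing pad away in the lever-lid pad box

### The job

Put away the foam polishing pad that lies on the front sill of the pad box, pushing and pressing with the fingertips only. Open the box with its lever: press the paddle right down and move it sideways, away from the box, so that the lever catches under the lip of its slotted plate and the lid stays up by itself; then push the pad along the sill until it drops right into the box, without picking it up. Press the lever down and back out of the catch and ease it all the way up, so that the lid comes down gently and does not slam; do not push on the lid itself, and leave the bottle, the tin and the jar where they stand.

Things in the scene. Friction and masses are not known exactly. Their poses are not given: they have to be found in the camera images.
- pad_box: Grey steel box screwed to the bench, 270 x 116 mm, rim 75 mm high. Origin: middle of the underside; x to the rear, y left, z up. x -150 to -30 mm: flat sill, top at z 75, side cheeks to z 85 at y +-55. x -30 to 117: mouth under the lid, y +-55; upright walls, floor grid at z 35. Beside the robot's base a blue air hose hangs at world x 40, y 210 mm: solid.
- pad_white: Thick white foam polishing disc, 77 mm across, 27 mm high, 30 to 45 g, flat on the sill, loose. Origin: middle of its underside, z up. Its middle starts 86 to 103 mm in front of the box origin, within 12 mm of the box's middle line, clear of the lid.
- paddle_top (a point): Middle of the upper face of the lever's paddle: black rubber tread 40 x 46 mm between two 5 mm high side rims, just in front of the sill. With the lid shut it is at x -178, y 63, z 122 mm in the box frame; pressed fully it has gone 64 mm down and 9 mm to the front; swung sideways to the catch it goes 28 mm to the left (+y, away from the box).
- lever_pivot (a joint): Pitch of the lever, rad: 0 up (lid shut), 0.31 fully pressed (a stop). Pivot axis along box y at x 24, z 62 mm. Starting to press takes about 6 N, near the bottom 4 N; a spring and the lid drive it back up to 0. Beyond 0.28 the arm is below the lip of the slotted plate and can go sideways; let go there it rises behind the lip to 0.25 and stays.
- lever_swivel (a joint): Sideways swing of the lever, rad: 0 straight (the slot holds it so while the lever is up), 0.16 fully to the left, away from the box; above 0.11 it is behind the lip of the catch. Vertical axis at box x 2, y 85 mm. It moves easily (under 1 N at the paddle), has no spring and goes along with a fingertip that presses on the paddle.
- lid_shaft (a joint): Opening of the lid, rad: 0 shut, 1.15 with the lever in the catch, 1.47 with the lever fully pressed. A rod links it to the lever: the lid turns 4 to 6 times as fast as the lever. Let go, it slams at about 10 rad/s; a gentle landing is below 2.5 rad/s (0.08 m/s at the paddle).
- box_lid: Steel lid 157 x 116 mm, 3 mm thick, 0.18 kg, hinged at the rear edge of the box (box x 122, z 80 mm) and lying over the box from x -35 mm back. Origin 80 mm in front of the hinge line, in its middle; at joint 0 its axes are those of the box. To be moved by the lever only.
- touchup_bottle: Small touch-up paint bottle, 26 mm across, 74 mm tall, standing on the bench left of the paddle, loose. Origin: middle of its underside. Leave it alone.
- wax_tin: Flat round wax tin with a red lid, 80 mm across, 34 mm tall, on the bench left of the box's rear, loose. Origin: middle of its underside. Leave it alone.
- jar_green: Round paste jar with a green lid, 64 mm across, 56 mm tall, on the bench left of the lever, loose. Origin: middle of its underside. Leave it alone.
Not all that is in view belongs to the job. What is shaped like the pad_white but purple is not meant.

How it is judged (in metres and radians):
On the way, in this order (a step that is already met when the one before it is completed fails the run):
1. the lever is parked behind the lip of its catch and the lid stands open (value of joint lever_swivel above 0.11 rad and value of joint lever_pivot below 0.268 rad and value of joint lid_shaft above 1 rad), for 0.3 s.
2. the pad lies in the box while the lid still stands open (x of pad_white in the frame of pad_box between 0 and 0.12 m and y of pad_white in the frame of pad_box between -0.058 and 0.058 m and z of pad_white in the frame of pad_box below 0.05 m and value of joint lid_shaft above 0.9 rad), for 0.2 s.
At the end, for the whole second after the job is handed in: the pad lies still inside the box, below the rim; the lid is shut (within 0.04 rad) and the lever is up (within 0.02 rad) (x of pad_white in the frame of pad_box between 0 and 0.12 m and y of pad_white in the frame of pad_box between -0.058 and 0.058 m and z of pad_white in the frame of pad_box below 0.05 m and value of joint lid_shaft below 0.04 rad and value of joint lever_pivot below 0.02 rad and linear speed of pad_white below 0.02 m/s); the robot touches nothing.
It fails at once if the lid slams: in the last 0.6 rad it falls faster than 2.5 rad/s (value of joint lid_shaft below 0.6 rad and velocity of joint lid_shaft below -2.5 rad/s).
It fails at once if the lid itself is pushed (over 3 N) (contact force between any of the fingers, the arm and box_lid above 3 N).
It fails at once if the pad is lifted more than 25 mm off the sill (z of pad_white in the frame of pad_box above 0.1 m).
It fails at once if the bottle, the tin or the jar is moved by more than 30 mm (distance of any of touchup_bottle, wax_tin, jar_green from where it was at the start of the episode above 0.03 m).
It also fails if it takes over 54 s, if anything falls off the work surface, if the arm or the gripper's body presses on something with over 40 N, if the wrist force passes 120 N, or if a joint passes its speed limit or range.

### The arm

A 7-joint arm with a two-finger parallel gripper is mounted at the origin on a cart in front of the work surface, level with it; the furniture and walls round the work are solid. World frame = base frame: x ahead of the robot, y to its left, z up, the work surface at z = 0. Lengths are in mm, angles in rad, forces in N, time in s.
With the tool pointing down it reaches from about 400 to 875 mm from the base axis. Payload 4.4 kg.
Tool frame: the origin (TCP) lies midway between the tips of the shut fingers; the grasp point (between the pads) lies 19 mm behind it; z points along the fingers, y is the line along which they close (so a half turn about z gives the same grasp; the last joint's range is limited). The gripper opens to 85 mm and grips with 20 to 120 N. Pads are 22 mm wide; open, the fingers measure 114 mm over their backs; the gripper's body (76 mm by 85 mm) begins 54 mm behind the grasp point. The pads swing forward as they close: fully open they stand 13 mm farther back than shut.
Start: joints at [1.274, 0.628, 0.038, 1.517, -0.027, 0.996, -0.02], TCP at [148.72, -632.772, 197.513] pointing down, gripper open.
Joint ranges: [-3.06, 3.06], [-0.37, 2.12], [-1.25, 1.32], [0.18, 2.47], [-1.1, 4.24], [0.23, 1.98], [-2.94, 2.94]. Speed limits (rad/s): [2.57, 2.57, 3.14, 3.14, 3.14, 3.14, 3.14].

### API

Orientations are given as [roll, pitch, yaw] about the fixed x, y, z axes, in that order (R = Rz(yaw) Ry(pitch) Rx(roll)).
In Python, from cell import ctrl gives the robot as it stands. The module is installed in compiled form; this text tells all that it offers.
- The arm moves only by the tool step_arm, never from a script. Its argument "commands" is one flat list of numbers, 7 for each row, row after row: the shift along the tool's x, y, z in cm, then the turn, a rotation vector about the tool's x, y, z in rad, then the opening, from 0 (shut) to 1 (fully open). A call has 1 to 10 rows; each row is the pose to reach, as a shift and turn from the pose commanded when the call began, along the tool's axes at that moment; what a row does not reach only later rows make up. A row lasts 1/10 s, in which the tool goes at most 50 mm and 8.59 degrees, less where a joint would pass 70% of its speed; a pose out of reach is approached as far as the arm can. A call with a gripper value outside its range is refused whole. The fingers move at their own pace and stop on an object; the grip force is fixed at half the most. Time passes only in rows, so rows that repeat a pose let the fingers close. It gives the time, the measured TCP pose, the force, the opening and the grip force at its end, in the units of the state.
- ctrl.read_state(): the state, without advancing time (a new reading comes with each control period).
- ctrl.get_image(name): name is "scene" or "side" or "wrist"; returns a dict with "image" (400x640x3 uint8, red, green, blue), "range_z" (400x640 float32, mm along the optical axis (not along the pixel's ray), 0 where there is no reading), "vfov" (degrees; the focal length in pixels is half the picture's height over the tangent of half this angle, whatever the lens; pixels are square), "cx", "cy" (the principal point, pixels), "world_to_cam" (4x4, takes a point from world to camera coordinates). Camera axes: x right, y down, z forward; pixel columns grow to the right and rows downward; lengths in mm; the calibration is good to about 2 mm. The wrist camera is an equidistant fisheye: a pixel r from the principal point sees the ray r / f radians off the axis. A picture is of the moment at which its call begins.
- ctrl.finish_job(): hands the job in; it is judged then, once.
The state is a dict: "clock": time; "qpos": joint angles; "qd": joint speeds; "tau": joint torques, N m; "eef_pos": TCP position; "tool_rot": TCP orientation; "force": force on the tool from outside, world axes, zero at the start; "torque": the same for the moment, N m; "width": finger opening in mm; "gripper_force": force on a finger pad.
Only numpy, scipy, OpenCV 4.12 (cv2) and the standard library are available. Lean on these libraries where they do the work, as an engineer would, in place of code of your own. Each camera call takes 0.05 s, during which the arm holds its last target. There are 200 camera calls.

## Working session

There is one attempt and no reset: what is moved stays moved. The work goes in short steps, Python scripts to look and compute and a tool call to move; the robot and the scene stay as the last step left them, time stands still between calls to the robot, and variables do not carry over. Pictures are saved under pics/ and viewed, at most 10 in all, crops included, and the job is handed in when it is done.

Besides the shell and the picture viewer there is one more tool, called as name(argument=value, ...), one argument or row to a line, values as JSON. step_arm: Moves the arm, as the interface text tells. Its arguments: {"type":"object","properties":{"commands":{"type":"array"}},"required":["commands"]}

```bash
mkdir -p pics; cat > h.py <<'E'
import numpy as np, cv2
from cell import ctrl
def cam(n):
    d=ctrl.get_image(n); d['f']=200/np.tan(np.radians(d['vfov'])/2); d['c2w']=np.linalg.inv(d['world_to_cam']); return d
def pts(d):
    v,u=np.mgrid[0:400,0:640]; z=d['range_z']
    P=np.stack([(u-d['cx'])/d['f']*z,(v-d['cy'])/d['f']*z,z,np.ones_like(z)],-1)
    return (P@d['c2w'].T)[...,:3]
def save(d,n): cv2.imwrite('pics/'+n,cv2.cvtColor(d['image'],cv2.COLOR_RGB2BGR))
E
python3 - <<'E'
from h import *
for n in('scene','side'):
    d=cam(n); save(d,n+'1.png'); np.savez(n+'.npz',P=pts(d),img=d['image']); print(n,d['vfov'],d['c2w'].round(2).tolist(),(d['range_z']>0).mean())
print(ctrl.read_state())
E
```

```text
scene 55.64804450392431 [[0.9, -0.25, 0.34, 288.82], [-0.43, -0.49, 0.76, -853.02], [-0.02, -0.83, -0.55, 554.5], [0.0, 0.0, 0.0, 1.0]] 0.99480859375
side 49.00497692702075 [[1.0, 0.01, -0.02, 592.33], [0.02, -0.56, 0.83, -1015.68], [-0.01, -0.83, -0.56, 617.43], [0.0, 0.0, 0.0, 1.0]] 0.99612109375
{'clock': 0.1, 'qpos': array([ 1.27420398,  0.62924818,  0.03842718,  1.5182539 , -0.02698966,
        0.99629828, -0.02001164]), 'qd': array([-2.37270553e-04, -1.33653852e-03,  8.46065703e-04, -2.90422325e-03,
        1.53817116e-04,  5.08803940e-04,  8.56013228e-05]), 'tau': array([ 3.67329092e-03, -5.64528036e+01,  1.23122480e+00, -1.93971616e+01,
        1.14266609e-02,  5.45034738e-03, -3.66548102e-05]), 'eef_pos': array([ 148.5843278 , -632.1643657 ,  196.68881452]), 'tool_rot': array([-3.13990240e+00,  1.47623386e-05,  2.30800877e-01]), 'force': array([ 0.26004   , -0.54780093,  0.05050753]), 'torque': array([-0.00455253, -0.05035049,  0.02660756]), 'gripper_force': 0.0, 'width': 85.72024211493071}
```

View pics/scene1.png

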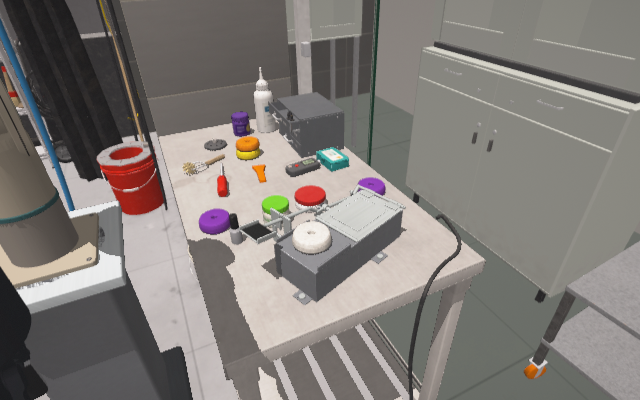

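View pics/side1.png

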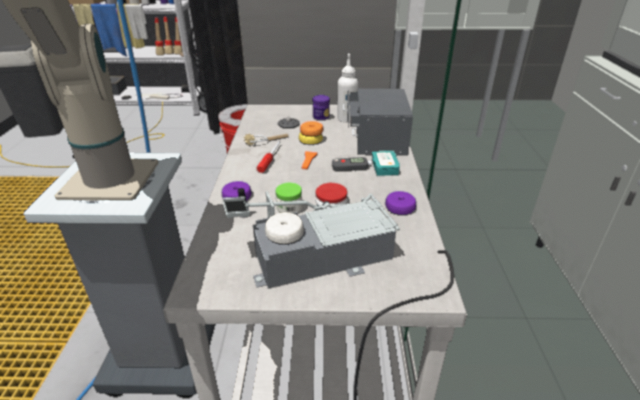

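The scene view shows the white pad at (312,236), the paddle at (258,231), the bottle at (236,230) and the box with its lid centred at (360,215). In the side view the pad is at (284,228) and the paddle at (235,205).

```bash
python3 - <<'E'
from h import *
for n,px in(('scene',dict(pad=(312,230),paddle=(258,231),bottle=(234,218),lid=(362,213),green=(275,204),red=(310,194),sill=(300,250))),('side',dict(pad=(284,222),paddle=(235,205),lid=(350,222),green=(288,190),red=(331,190)))):
    z=np.load(n+'.npz'); P=z['P']; I=z['img'].astype(int)
    print(n,{k:P[v,u].round().tolist() for k,(u,v) in px.items()})
    hsv=cv2.cvtColor(z['img'],cv2.COLOR_RGB2HSV)
    L=P[px['lid'][1],px['lid'][0]]
    near=np.linalg.norm(P[...,:2]-L[:2],axis=-1)<280
    m=near&(P[...,2]>68)&(P[...,2]<90)
    k,lab,st,_=cv2.connectedComponentsWithStats(m.astype(np.uint8))
    l=lab[px['lid'][1],px['lid'][0]]
    q=P[lab==l]; r=cv2.minAreaRect(q[:,:2].astype(np.float32)); print('rect',r,len(q))
    # lid: z>80
    padm=near&(P[...,2]>97)&(P[...,2]<108)&(hsv[...,1]<50)&(hsv[...,2]>150)
    q=P[padm]; q=q[np.linalg.norm(q[:,:2]-P[px['pad'][1],px['pad'][0],:2],axis=1)<60]
    print('pad',cv2.minEnclosingCircle(q[:,:2].astype(np.float32)),q.mean(0))
    pm=(P[...,2]>105)&(P[...,2]<135)&(np.linalg.norm(P[...,:2]-P[px['paddle'][1],px['paddle'][0],:2],axis=-1)<45)&(hsv[...,2]<80)
    q=P[pm];print('paddle',q.mean(0),q.min(0),q.max(0),len(q), cv2.minAreaRect(q[:,:2].astype(np.float32)))
    for nm,lo,hi in(('green',40,75),('red',0,6)):
        c=P[px[nm][1],px[nm][0]]
        q=P[(np.linalg.norm(P-c,axis=-1)<60)&(hsv[...,1]>120)&(hsv[...,0]>=lo)&(hsv[...,0]<=hi)]
        print(nm,q.mean(0),cv2.minEnclosingCircle(q[:,:2].astype(np.float32)))
E
```

```text
scene {'pad': [513.0, -320.0, 101.0], 'paddle': [412.0, -303.0, 123.0], 'bottle': [394.0, -169.0, 71.0], 'lid': [642.0, -292.0, 81.0], 'green': [498.0, -140.0, 57.0], 'red': [602.0, -106.0, 35.0], 'sill': [476.0, -345.0, 84.0]}
rect ((584.1741943359375, -293.20074462890625), (276.5460510253906, 144.3784637451172), 19.598285675048828) 4506
pad ((499.8054504394531, -316.26239013671875), 49.144203186035156) [ 506.69622713 -329.84205451  102.11069584]
paddle [ 409.6254579  -301.17291606  123.39854875] [ 386.49498097 -326.64323814  119.22306275] [ 432.63937613 -274.32796807  127.36301242] 252 ((410.5683898925781, -300.35888671875), (38.4517707824707, 42.16643142700195), 21.55801773071289)
green [ 498.96586714 -136.20356649   55.81122066] ((499.7821044921875, -131.8133087158203), 31.121110916137695)
red [ 599.5665832  -109.54114596   33.86954511] ((602.3621826171875, -102.96002197265625), 39.09978485107422)
side {'pad': [509.0, -320.0, 97.0], 'paddle': [410.0, -298.0, 121.0], 'lid': [641.0, -292.0, 77.0], 'green': [501.0, -137.0, 55.0], 'red': [604.0, -98.0, 31.0]}
rect ((580.843017578125, -282.9749450683594), (276.4024353027344, 171.36386108398438), 19.63141632080078) 4674
pad ((501.6611328125, -314.63653564453125), 51.31250762939453) [ 509.213666   -330.6721672   100.60600639]
paddle [ 411.31311902 -299.32647819  121.26540855] [ 389.1714405  -324.30704262  117.46713673] [ 431.99805481 -270.13231151  125.67166611] 184 ((412.43853759765625, -297.6900329589844), (39.3580436706543, 44.4329719543457), 19.740615844726562)
green [ 501.9282786  -140.37169465   53.72239498] ((499.75360107421875, -134.9038848876953), 32.49928283691406)
red [ 604.1564612  -110.67045739   32.33060559] ((603.7075805664062, -106.00257873535156), 39.4149169921875)
```

```bash
cat >> h.py <<'E'
from scipy.spatial.transform import Rotation as Ro
BO=np.array([600.,-299.,0]); BY=0.342
B=Ro.from_euler('z',BY)
def tobox(p): return B.inv().apply(np.asarray(p,float)-BO)
def toworld(p): return B.apply(p)+BO
def go(pbox,pitch=0.,frm=None,yaw=0.):
    """shift (cm, tool axes) and turn to reach box-frame point; pitch>0 leans wrist toward box front"""
    s=ctrl.read_state(); R0=Ro.from_euler('xyz',s['tool_rot']); p0=s['eef_pos'] if frm is None else np.array(frm)
    R1=B*Ro.from_euler('z',yaw)*Ro.from_euler('y',-pitch)*Ro.from_euler('x',np.pi)
    print('shift',(R0.inv().apply(toworld(pbox)-p0)/10).round(2),'turn',(R0.inv()*R1).as_rotvec().round(3),'box now',tobox(s['eef_pos']).round(1),'F',B.inv().apply(s['force']).round(1),s['clock'])
E
python3 - <<'E'
from h import *
for n in('scene','side'):
    z=np.load(n+'.npz'); P=z['P']; I=z['img']; b=tobox(P.reshape(-1,3))
    def ext(m,t): q=b[m]; print(n,t,len(q),np.percentile(q,[1,50,99],axis=0).round(0).tolist())
    i=(abs(b[:,0])<180)&(abs(b[:,1])<75)
    ext(i&(b[:,0]>-25)&(abs(b[:,1])<65)&(b[:,2]>70)&(b[:,2]<88),'lid')
    ext((b[:,0]>-165)&(b[:,0]<-120)&(abs(b[:,1])<70)&(b[:,2]>66)&(b[:,2]<90),'sillfront')
    t=96; ext((abs(b[:,0]+95)<55)&(abs(b[:,1])<55)&(b[:,2]>94)&(b[:,2]<108),'pad')
    q=b[(abs(b[:,0]+95)<55)&(abs(b[:,1])<55)&(b[:,2]>94)&(b[:,2]<108)]
    print(cv2.fitEllipse(cv2.convexHull(q[:,:2].astype(np.float32))))
    w=P.reshape(-1,3); ext((abs(w[:,0]-390)<60)&(abs(w[:,1]+200)<70)&(w[:,2]>25)&(w[:,2]<90),'bottle')
print(tobox([500,-134,0]),tobox([603,-104,0]))
go([-178,63,165])
E
```

```text
scene lid 2389 [[-23.0, -59.0, 72.0], [45.0, -8.0, 80.0], [122.0, 56.0, 85.0]]
scene sillfront 915 [[-151.0, -60.0, 67.0], [-138.0, -9.0, 76.0], [-121.0, 55.0, 89.0]]
scene pad 814 [[-131.0, -30.0, 94.0], [-100.0, 0.0, 102.0], [-64.0, 37.0, 104.0]]
((-96.2508773803711, 4.374392032623291), (72.34041595458984, 72.67578125), 67.42872619628906)
scene bottle 198 [[-161.0, 187.0, 27.0], [-152.0, 194.0, 50.0], [-141.0, 206.0, 76.0]]
side lid 2668 [[-24.0, -61.0, 71.0], [48.0, -12.0, 78.0], [123.0, 55.0, 84.0]]
side sillfront 662 [[-150.0, -63.0, 67.0], [-137.0, -16.0, 74.0], [-120.0, 53.0, 89.0]]
side pad 709 [[-130.0, -32.0, 94.0], [-96.0, -3.0, 101.0], [-62.0, 36.0, 103.0]]
((-96.7308578491211, 8.347677230834961), (69.73668670654297, 87.96150970458984), 13.970080375671387)
side bottle 79 [[-157.0, 188.0, 36.0], [-147.0, 193.0, 66.0], [-138.0, 205.0, 75.0]]
[-38.87221164 188.98135136   0.        ] [ 68.2237844  182.70061642   0.        ]
shift [ 33.18 -26.39   3.21] turn [-0.002 -0.    -0.111] box now [-537.  -162.5  196.7] F [ 0.1 -0.6  0.1] 0.1
```

step_arm(
  commands=[33.2, -26.4, 3.2, 0, 0, -0.11, 0, 33.2, -26.4, 3.2, 0, 0, -0.11, 0, 33.2, -26.4, 3.2, 0, 0, -0.11, 0, 33.2, -26.4, 3.2, 0, 0, -0.11, 0, 33.2, -26.4, 3.2, 0, 0, -0.11, 0, 33.2, -26.4, 3.2, 0, 0, -0.11, 0, 33.2, -26.4, 3.2, 0, 0, -0.11, 0, 33.2, -26.4, 3.2, 0, 0, -0.11, 0, 33.2, -26.4, 3.2, 0, 0, -0.11, 0, 33.2, -26.4, 3.2, 0, 0, -0.11, 0],
)

```text
clock: 1.1
eef_pos: [414.5, -295.1, 165.0]
tool_rot: [-3.139, -0.002, 0.349]
force: [-0.3, -0.5, -0.6]
width: 0.1
gripper_force: 0.0
```

```bash
python3 - <<'E'
from h import *
save(cam('wrist'),'w1.png'); d=cam('scene'); save(d,'s2.png')
go([-178,63,126])
E
```

```text
shift [-0.01 -0.03  3.93] turn [-0.     0.001  0.   ] box now [-177.8   62.7  165.3] F [-0.9 -1.2  0.1] 1.2
```

View pics/w1.png

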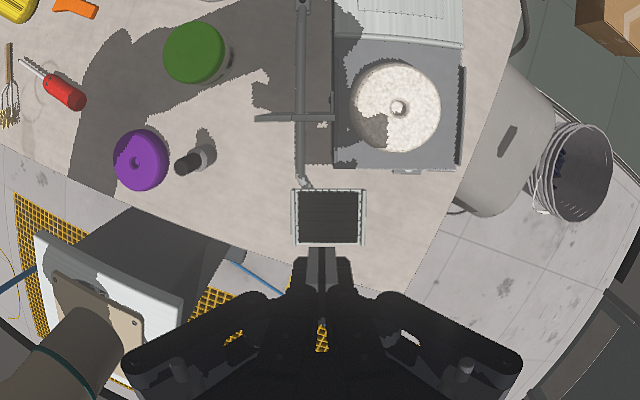

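step_arm(
  commands=[0, 0, 2, 0, 0, 0, 0, 0, 0, 4, 0, 0, 0, 0, -0.15, 0, 4.8, 0, 0, 0, 0, -0.3, 0, 5.7, 0, 0, 0, 0, -0.45, 0, 6.6, 0, 0, 0, 0, -0.6, 0, 7.5, 0, 0, 0, 0, -0.75, 0, 8.4, 0, 0, 0, 0, -0.85, 0, 9.4, 0, 0, 0, 0, -0.9, 0, 10.2, 0, 0, 0, 0, -0.9, 0, 10.9, 0, 0, 0, 0],
)

```text
clock: 2.2
eef_pos: [402.2, -303.4, 56.1]
tool_rot: [3.142, 0.001, 0.34]
force: [-3.0, -1.6, 4.9]
width: -0.1
gripper_force: 2.4
```

```bash
python3 - <<'E'
from h import *
save(cam('side'),'s3.png')
go([-188,63,55])
E
```

```text
shift [-0.03 -0.02  0.02] turn [-0.001  0.001 -0.002] box now [-187.7   62.8   55.2] F [-2.6 -0.   2.7] 2.25
```

View pics/s3.png

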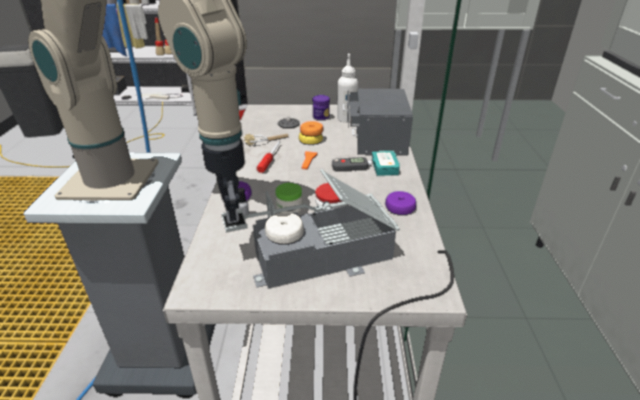

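step_arm(
  commands=[0, 0, 0.3, 0, 0, 0, 0, 0, 0, 0.5, 0, 0, 0, 0, 0, 0, 0.6, 0, 0, 0, 0, 0, -0.5, 0.6, 0, 0, 0, 0, 0, -1.0, 0.6, 0, 0, 0, 0, 0, -1.5, 0.6, 0, 0, 0, 0, -0.1, -2.0, 0.6, 0, 0, 0, 0, -0.1, -2.5, 0.6, 0, 0, 0, 0, -0.1, -3.0, 0.6, 0, 0, 0, 0, -0.1, -3.2, 0.6, 0, 0, 0, 0],
)

```text
clock: 3.25
eef_pos: [396.5, -282.0, 51.7]
tool_rot: [3.124, -0.007, 0.337]
force: [5.4, -22.5, -8.3]
width: -0.0
gripper_force: 11.2
```

```bash
python3 - <<'E'
from h import *
save(cam('wrist'),'w2.png')
go([-188,93,70])
E
```

```text
shift [-0.19 -0.84 -1.85] turn [ 0.017 -0.007 -0.005] box now [-186.    84.2   51.7] F [ -1.7 -19.3  -8.1] 3.3
```

View pics/w2.png

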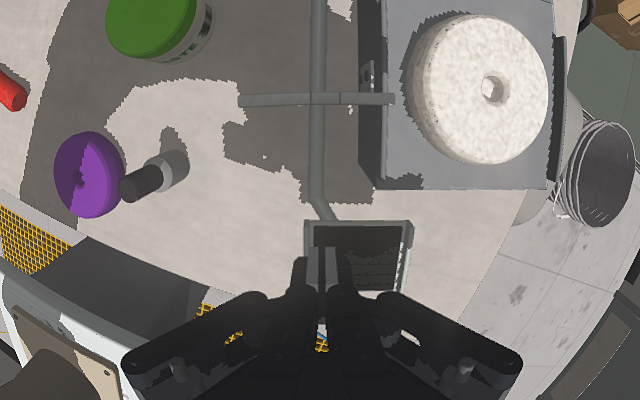

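The wrist view shows the fingertips near (322,250) against the left rim of the paddle (310–410, 220–290), and the lever arm still about in its slot at (320,100). I'll look from outside.

```bash
python3 - <<'E'
from h import *
a=cam('scene')['image'][180:300,200:360]; b=cam('side')['image'][160:280,180:340]
m=np.hstack([cv2.resize(x,(400,300),interpolation=cv2.INTER_CUBIC) for x in(a,b)])
save({'image':m},'m4.png'); go([-188,93,70])
s=ctrl.read_state();print(s['torque'])
E
```

```text
shift [-0.19 -0.84 -1.85] turn [ 0.017 -0.007 -0.006] box now [-186.1   84.3   51.6] F [ -2.6 -19.7  -6.7] 3.4
[-4.32746976 -1.03228964 -0.15159835]
```

View pics/m4.png

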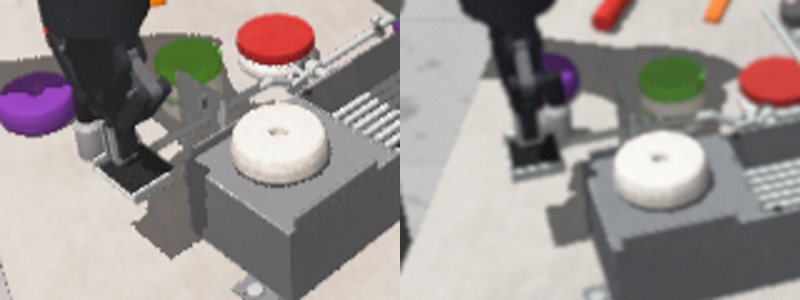

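The close-up shows the fingertips against the paddle's left rim, with the paddle low. Next I measure its height and position from depth.

```bash
python3 - <<'E'
from h import *
for n in('scene','side'):
    d=cam(n); b=tobox(pts(d).reshape(-1,3)); I=d['image'].reshape(-1,3).max(1)
    m=(b[:,0]>-220)&(b[:,0]<-155)&(b[:,1]>30)&(b[:,1]<78)&(b[:,2]>25)&(b[:,2]<100)
    q=b[m]; 
    print(n,m.sum(),np.percentile(q,[2,50,98],axis=0).round().tolist())
    k=q[I[m]<70]; print('dark',len(k),np.median(k,0).round(1)); 
    if len(k)>10:
        A=np.c_[k[:,:2]-[-187,63],np.ones(len(k))]; print('plane',np.linalg.lstsq(A,k[:,2],rcond=None)[0].round(3))
    print(q[I[m]>110][:,1].min() if (I[m]>110).any() else '')
E
```

```text
scene 404 [[-208.0, 38.0, 81.0], [-189.0, 57.0, 86.0], [-166.0, 77.0, 98.0]]
dark 251 [-186.8   63.2   86.4]
plane [2.0000e-02 7.8000e-02 8.7014e+01]
36.44420214889189
side 349 [[-207.0, 35.0, 79.0], [-187.0, 56.0, 84.0], [-165.0, 77.0, 98.0]]
dark 158 [-184.3   65.8   84.3]
plane [2.1000e-02 1.1200e-01 8.5239e+01]
34.51460434400199
```

```bash
python3 - <<'E'
from h import *
z=np.load('scene.npz'); 
d=cam('scene'); P=pts(d)
for t,P_,I in(('start',z['P'],z['img']),('now',P,d['image'])):
    b=tobox(P_.reshape(-1,3)); v=I.reshape(-1,3).max(1)
    m=(b[:,0]>-203)&(b[:,0]<-160)&(b[:,1]>42)&(b[:,1]<(84 if t=='start' else 62))&(b[:,2]>25)&(b[:,2]<130)&(v<75)
    k=b[m]; A=np.c_[k[:,:2]-[-187,63],np.ones(len(k))]; c=np.linalg.lstsq(A,k[:,2],rcond=None)[0]; print(t,len(k),c.round(3),'res',np.std(A@c-k[:,2]).round(2))
    l=b[(b[:,0]>0)&(b[:,0]<125)&(abs(b[:,1])<50)&(b[:,2]>95)]
    if len(l)>20: print('lid ang',np.median(np.arctan2(l[:,2]-80,122-l[:,0])).round(3),len(l))
b=tobox(P.reshape(-1,3)).reshape(400,640,3)
for r in range(232,262,3): print(r,[ '%d,%d,%d,%d'%(*b[r,c].round(),d['image'][r,c].max()) for c in range(236,272,5)])
E
```

```text
start 245 [-1.49000e-01 -5.00000e-03  1.24426e+02] res 0.73
now 108 [ 4.2000e-02 -3.0000e-03  8.6069e+01] res 0.83
lid ang 0.75 438
232 ['-153,188,36,174', '-197,87,116,96', '-194,75,121,45', '-183,75,115,40', '-99,194,1,222', '-91,184,2,222', '-82,177,0,209', '-132,85,79,113']
235 ['-153,191,25,137', '-197,90,107,140', '-194,77,112,75', '-186,73,110,42', '-106,185,1,157', '-97,177,1,224', '-144,86,79,115', '-82,159,2,106']
238 ['-154,192,16,133', '-197,92,99,119', '-194,78,105,113', '-187,72,104,44', '-170,83,88,32', '-157,85,79,104', '-97,158,2,145', '-88,152,0,213']
241 ['-157,189,11,128', '-197,94,90,228', '-195,78,98,117', '-188,72,98,42', '-174,77,86,31', '-168,70,86,44', '-103,151,1,225', '-94,144,-1,117']
244 ['-157,192,1,157', '-200,91,86,118', '-195,81,89,117', '-186,78,85,49', '-180,69,87,48', '-173,63,86,32', '-166,57,85,110', '-102,133,2,108']
247 ['-164,181,3,220', '-204,85,85,54', '-197,78,85,51', '-191,71,86,51', '-186,62,87,51', '-179,56,86,31', '-172,49,86,32', '-167,39,89,109']
250 ['-170,172,3,221', '-208,81,82,204', '-204,69,87,49', '-197,62,87,49', '-189,58,85,48', '-184,49,87,48', '-180,39,90,171', '-168,40,82,108']
253 ['-174,166,1,226', '-167,158,1,226', '-207,65,84,199', '-201,57,85,51', '-195,49,86,52', '-191,39,89,186', '-180,39,83,111', '-122,109,2,111']
256 ['-180,158,1,225', '-172,150,1,227', '-165,142,1,227', '-206,50,85,92', '-202,41,88,191', '-193,38,84,114', '-135,111,1,109', '-128,102,1,111']
259 ['-185,150,1,227', '-177,143,0,225', '-170,134,1,223', '-163,126,1,203', '-203,40,82,116', '-148,111,1,111', '-141,103,1,114', '-132,97,-2,111']
```

```bash
python3 - <<'E'
from h import *
s=ctrl.read_state(); t=tobox(s['eef_pos'])
print(s['qpos'].round(3))
for n in('scene','side'):
    b=tobox(pts(cam(n)).reshape(-1,3))-t
    for z in range(20,200,10):
        q=b[(abs(b[:,2]-z)<5)&(np.hypot(b[:,0],b[:,1])<85)]
        q=q[~((q[:,2]+t[2]<92)&(q[:,1]>18))] 
        if len(q)>5: print(n,z,len(q),np.percentile(q[:,:2],[3,97],axis=0).round().tolist())
E
```

```text
[ 0.552  0.632  0.006  2.11   0.004  0.382 -0.681]
scene 20 284 [[35.0, -72.0], [80.0, 1.0]]
scene 30 509 [[-21.0, -46.0], [81.0, 8.0]]
scene 40 255 [[-19.0, -47.0], [81.0, 18.0]]
scene 50 112 [[-11.0, -26.0], [81.0, 25.0]]
scene 60 116 [[-12.0, -21.0], [83.0, 25.0]]
scene 70 33 [[-12.0, -13.0], [3.0, 9.0]]
scene 80 61 [[-14.0, -30.0], [7.0, 27.0]]
scene 90 112 [[-13.0, -36.0], [8.0, 36.0]]
scene 100 125 [[-17.0, -45.0], [7.0, 43.0]]
scene 110 143 [[-18.0, -52.0], [6.0, 53.0]]
scene 120 186 [[-18.0, -60.0], [7.0, 56.0]]
scene 130 216 [[-20.0, -59.0], [8.0, 39.0]]
scene 140 182 [[-20.0, -44.0], [5.0, 15.0]]
scene 150 107 [[-12.0, -39.0], [7.0, -9.0]]
scene 160 82 [[-31.0, -36.0], [8.0, -17.0]]
scene 170 218 [[-38.0, -35.0], [22.0, 6.0]]
scene 180 235 [[-38.0, -35.0], [20.0, 6.0]]
scene 190 233 [[-38.0, -35.0], [22.0, 8.0]]
side 20 222 [[31.0, -71.0], [78.0, 1.0]]
side 30 425 [[-21.0, -48.0], [79.0, 7.0]]
side 40 99 [[-20.0, -49.0], [80.0, 12.0]]
side 50 70 [[-11.0, -20.0], [80.0, 22.0]]
side 60 80 [[-11.0, -22.0], [83.0, 20.0]]
side 70 12 [[-11.0, -15.0], [6.0, -1.0]]
side 80 25 [[-14.0, -34.0], [9.0, 6.0]]
side 90 30 [[-13.0, -40.0], [11.0, -13.0]]
side 100 50 [[-18.0, -48.0], [13.0, -8.0]]
side 110 67 [[-18.0, -56.0], [14.0, -9.0]]
side 120 105 [[-17.0, -62.0], [15.0, -15.0]]
side 130 138 [[-20.0, -60.0], [17.0, 10.0]]
side 140 127 [[-20.0, -44.0], [17.0, 11.0]]
side 150 64 [[-12.0, -40.0], [9.0, -27.0]]
side 160 91 [[-34.0, -38.0], [25.0, -14.0]]
side 170 190 [[-37.0, -37.0], [31.0, -9.0]]
side 180 199 [[-36.0, -37.0], [32.0, -8.0]]
side 190 197 [[-37.0, -36.0], [32.0, -7.0]]
```

step_arm(
  commands=[0, 0.5, 0.3, 0, 0, 0, 0, 0, 1.2, 0.6, 0, 0, 0, 0, 0, 2.0, 0.9, 0, 0, 0, 0, 0, 2.6, 1.2, 0, 0, 0, 0, 0, 2.8, 1.6, 0, 0, 0, 0, 0, 2.8, 2.0, 0, 0, 0, 0],
)

```text
clock: 4.25
eef_pos: [400.0, -298.8, 29.9]
tool_rot: [-3.14, 0.001, 0.341]
force: [-2.0, 0.9, 2.9]
width: -0.3
gripper_force: 1.9
```

```bash
cat >> h.py <<'E'
def lever():
    for n in('scene','side'):
        d=cam(n); b=tobox(pts(d).reshape(-1,3)); v=d['image'].reshape(-1,3).max(1)
        l=b[(b[:,0]>0)&(b[:,0]<128)&(abs(b[:,1])<50)&(b[:,2]>95)]
        if len(l)>20: print(n,'lid',np.median(np.arctan2(l[:,2]-80,122-l[:,0])).round(3),len(l))
        for lo,hi in((-210,-155),):
            k=b[(b[:,0]>lo)&(b[:,0]<hi)&(b[:,1]>30)&(b[:,1]<130)&(b[:,2]>30)&(b[:,2]<135)]
            h,e=np.histogram(k[:,2],bins=np.arange(30,136,4)); print(n,'z hist',dict(zip(e[:-1].tolist(),h.tolist())))
            zt=e[h.argmax()]+2; q=k[abs(k[:,2]-zt)<6]; print('paddle x,y',np.percentile(q[:,:2],[2,98],axis=0).round().tolist())
E
python3 - <<'E'
from h import *
lever(); go([-188,63,20])
E
```

```text
scene lid 1.284 1944
scene z hist {30: 0, 34: 0, 38: 0, 42: 0, 46: 0, 50: 0, 54: 9, 58: 123, 62: 211, 66: 82, 70: 24, 74: 24, 78: 16, 82: 26, 86: 20, 90: 25, 94: 17, 98: 13, 102: 8, 106: 14, 110: 33, 114: 56, 118: 40, 122: 21, 126: 28, 130: 57}
paddle x,y [[-208.0, 32.0], [-160.0, 87.0]]
side lid 1.301 1065
side z hist {30: 0, 34: 0, 38: 0, 42: 0, 46: 0, 50: 4, 54: 49, 58: 147, 62: 140, 66: 32, 70: 16, 74: 20, 78: 16, 82: 18, 86: 19, 90: 16, 94: 6, 98: 0, 102: 1, 106: 8, 110: 15, 114: 13, 118: 2, 122: 4, 126: 9, 130: 17}
paddle x,y [[-208.0, 31.0], [-159.0, 86.0]]
shift [0.04 0.41 0.97] turn [-0.001  0.001 -0.001] box now [-188.4   67.1   29.7] F [-1.6  2.2  3.8] 4.35
```

The tips stand about 33 mm above the reported TCP, so the lever was only half pressed. I'll press on, then go sideways.

step_arm(
  commands=[0, 0, 0.5, 0, 0, 0, 0, 0, 0, 0.9, 0, 0, 0, 0, 0, 0, 1.1, 0, 0, 0, 0, 0, -0.4, 1.1, 0, 0, 0, 0, 0, -0.9, 1.1, 0, 0, 0, 0, 0, -1.4, 1.1, 0, 0, 0, 0, 0, -1.9, 1.1, 0, 0, 0, 0, -0.1, -2.4, 1.1, 0, 0, 0, 0, -0.1, -2.8, 1.1, 0, 0, 0, 0, -0.1, -3.2, 1.1, 0, 0, 0, 0],
)

```text
clock: 5.35
eef_pos: [390.6, -272.2, 21.4]
tool_rot: [3.136, -0.003, 0.339]
force: [-2.6, -3.3, 21.6]
width: -0.1
gripper_force: 11.2
```

```bash
python3 - <<'E'
from h import *
lever(); go([-188,93,60])
E
```

```text
scene lid 1.481 2305
scene z hist {30: 0, 34: 0, 38: 0, 42: 1, 46: 15, 50: 118, 54: 181, 58: 86, 62: 17, 66: 20, 70: 19, 74: 22, 78: 20, 82: 26, 86: 12, 90: 14, 94: 5, 98: 15, 102: 37, 106: 50, 110: 30, 114: 18, 118: 36, 122: 50, 126: 46, 130: 39}
paddle x,y [[-209.0, 60.0], [-160.0, 119.0]]
side lid 1.474 1447
side z hist {30: 0, 34: 0, 38: 0, 42: 2, 46: 30, 50: 127, 54: 129, 58: 44, 62: 22, 66: 19, 70: 14, 74: 21, 78: 18, 82: 16, 86: 7, 90: 0, 94: 0, 98: 8, 102: 13, 106: 17, 110: 7, 114: 9, 118: 17, 122: 30, 126: 20, 130: 21}
paddle x,y [[-207.0, 57.0], [-161.0, 116.0]]
shift [ 0.04  0.24 -3.85] turn [ 0.006 -0.003 -0.003] box now [-188.3   95.1   21.5] F [-3.3  0.4 21.4] 5.45
```

step_arm(
  commands=[0, 0, -0.4, 0, 0, 0, 0, 0, 0, -0.8, 0, 0, 0, 0, 0, 0, -1.2, 0, 0, 0, 0, 0, 0, -1.6, 0, 0, 0, 0, 0, 0, -2.0, 0, 0, 0, 0, 0, 0, -2.4, 0, 0, 0, 0, 0, 0, -4, 0, 0, 0, 0, 0, 0, -6, 0, 0, 0, 0, 0, 0, -8.5, 0, 0, 0, 0, 0, 0, -11, 0, 0, 0, 0],
)

```text
clock: 6.45
eef_pos: [388.2, -268.5, 130.0]
tool_rot: [-3.139, 0.001, 0.341]
force: [0.8, 0.6, -0.6]
width: -0.4
gripper_force: 0.0
```

```bash
python3 - <<'E'
from h import *
lever(); go([-165,2,110],0.3)
d=cam('scene'); b=tobox(pts(d).reshape(-1,3)); q=b[(b[:,0]>-150)&(b[:,0]<-40)&(abs(b[:,1])<55)&(b[:,2]>94)&(b[:,2]<107)]
print('pad',cv2.fitEllipse(cv2.convexHull(q[:,:2].astype(np.float32))),len(q))
E
```

```text
scene lid 1.082 1425
scene z hist {30: 0, 34: 0, 38: 0, 42: 0, 46: 0, 50: 0, 54: 0, 58: 0, 62: 12, 66: 121, 70: 306, 74: 81, 78: 11, 82: 0, 86: 0, 90: 0, 94: 0, 98: 0, 102: 0, 106: 0, 110: 0, 114: 0, 118: 0, 122: 0, 126: 0, 130: 0}
paddle x,y [[-209.0, 60.0], [-164.0, 118.0]]
side lid 1.071 461
side z hist {30: 0, 34: 0, 38: 0, 42: 0, 46: 0, 50: 0, 54: 0, 58: 3, 62: 39, 66: 186, 70: 178, 74: 28, 78: 0, 82: 0, 86: 0, 90: 0, 94: 0, 98: 0, 102: 0, 106: 0, 110: 0, 114: 0, 118: 0, 122: 0, 126: 0, 130: 0}
paddle x,y [[-209.0, 59.0], [-161.0, 117.0]]
shift [2.27 9.55 2.23] turn [ 0.003  0.297 -0.   ] box now [-187.7   97.6  131.9] F [-0.   0.4  0.5] 6.55
pad ((-96.55172729492188, 4.071803092956543), (71.63188171386719, 72.97348022460938), 38.74420166015625) 803
```

Lever parked, lid open. Now to the front of the pad with the fingers a third open.

step_arm(
  commands=[0.5, 4, 0, 0, 0, 0, 0.35, 1.5, 8, 0, 0, 0, 0, 0.35, 1.5, 9.5, 0, 0, 0, 0, 0.35, 1.5, 9.5, 2, 0, 0, 0, 0.35, 1.5, 9.5, 5, 0, 0, 0, 0.35, 1.5, 9.5, 7, 0, 0, 0, 0.35, 1.5, 9.5, 8, 0, 0, 0, 0.35, 1.5, 9.5, 8, 0, 0, 0, 0.35],
)

```text
clock: 7.4
eef_pos: [433.5, -352.7, 47.4]
tool_rot: [-3.137, 0.003, 0.341]
force: [-1.0, -0.4, -0.7]
width: 29.9
gripper_force: 0.0
```

```bash
python3 - <<'E'
from h import *
d=cam('scene'); a=d['image'][180:300,200:360]; b=cam('side')['image'][160:280,180:340]
m=np.hstack([cv2.resize(x,(400,300),interpolation=cv2.INTER_CUBIC) for x in(a,b)])
save({'image':m},'m5.png'); go([-172,2,52]); print(ctrl.read_state()['width'])
e=tobox(pts(d).reshape(-1,3)); v=d['image'].reshape(-1,3).max(1)
q=e[(e[:,0]>-210)&(e[:,0]<-140)&(abs(e[:,1])<50)&(e[:,2]>60)&(e[:,2]<120)&(v<80)]
for z in range(60,120,5):
    k=q[abs(q[:,2]-z)<2.5]
    if len(k)>3: print(z,len(k),k.min(0).round(),k.max(0).round())
E
```

```text
shift [ 0.18  0.15 -0.24] turn [-0.     0.    -0.001] box now [-173.8    3.5   49.6] F [0.2 0.  0.3] 7.5
29.96126105076395
65 6 [-150.  -49.   63.] [-149.   40.   66.]
75 13 [-150.  -25.   73.] [-140.    6.   77.]
85 17 [-185.  -17.   83.] [-165.   22.   87.]
90 34 [-185.  -23.   88.] [-162.   22.   92.]
95 39 [-185.  -24.   93.] [-163.   22.   97.]
100 35 [-185.  -24.   98.] [-165.   22.  102.]
105 42 [-186.  -25.  103.] [-164.   22.  107.]
110 33 [-185.  -24.  108.] [-166.   21.  112.]
115 28 [-184.  -24.  113.] [-170.   21.  117.]
```

View pics/m5.png

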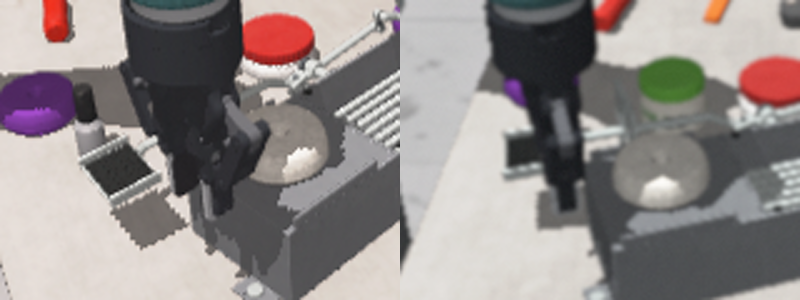

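The gripper stands in front of the pad (tips about (210,210) in the left crop), fingers 24 mm either side of the midline. Push.

step_arm(
  commands=[2, 0, 0, 0, 0, 0, 0.35, 3, 0, 0, 0, 0, 0, 0.35, 4, 0, 0, 0, 0, 0, 0.35, 5, 0, 0, 0, 0, 0, 0.35, 6, 0, 0, 0, 0, 0, 0.35, 7, 0, 0, 0, 0, 0, 0.35, 8, 0, 0, 0, 0, 0, 0.35, 9, 0, 0, 0, 0, 0, 0.35, 10, 0, 0, 0, 0, 0, 0.35, 10.3, 0, 0, 0, 0, 0, 0.35],
)

```text
clock: 8.5
eef_pos: [533.8, -318.7, 49.5]
tool_rot: [3.141, -0.001, 0.342]
force: [-0.5, -0.3, 0.9]
width: 30.0
gripper_force: 0.1
```

```bash
cat >> h.py <<'E'
def pad():
    for n in('scene','side'):
        d=cam(n); b=tobox(pts(d).reshape(-1,3)); hs=cv2.cvtColor(d['image'],cv2.COLOR_RGB2HSV).reshape(-1,3)
        q=b[(b[:,0]>-150)&(b[:,0]<115)&(abs(b[:,1])<54)&(b[:,2]>(-(b[:,0]>-30)*40+80))&(b[:,2]<107)&(hs[:,2]>120)&(hs[:,1]<60)]
        print(n,len(q),np.percentile(q,[2,50,98],axis=0).round().tolist() if len(q) else '')
E
python3 - <<'E'
from h import *
pad(); go([-70,0,50])
E
```

```text
Traceback (most recent call last):
  File "h.py", line 32, in pad
    q=b[(b[:,0]>-150)&(b[:,0]<115)&(abs(b[:,1])<54)&(b[:,2]>(-(b[:,0]>-30)*40+80))&(b[:,2]<107)&(hs[:,2]>120)&(hs[:,1]<60)]
                                                             ^^^^^^^^^^^^^
TypeError: The numpy boolean negative, the `-` operator, is not supported, use the `~` operator or the logical_not function instead.
```

```bash
sed -i 's/(-(b\[:,0\]>-30)\*40+80)/(80-40*(b[:,0]>-30))/' h.py
python3 - <<'E'
from h import *
pad(); go([-70,0,50])
a=cam('scene')['image'][140:290,240:440]; b=cam('side')['image'][130:280,220:420]
m=np.hstack([cv2.resize(x,(400,300),interpolation=cv2.INTER_CUBIC) for x in(a,b)])
save({'image':m},'m6.png')
E
```

```text
scene 377 [[-81.0, -35.0, 84.0], [-33.0, -24.0, 98.0], [6.0, 25.0, 104.0]]
side 698 [[-117.0, -36.0, 79.0], [-23.0, -18.0, 95.0], [13.0, 53.0, 106.0]]
shift [ 0.09  0.34 -0.06] turn [-0.     0.    -0.001] box now [-70.9   3.4  49.4] F [ 0.3  0.8 -0.3] 8.65
```

View pics/m6.png

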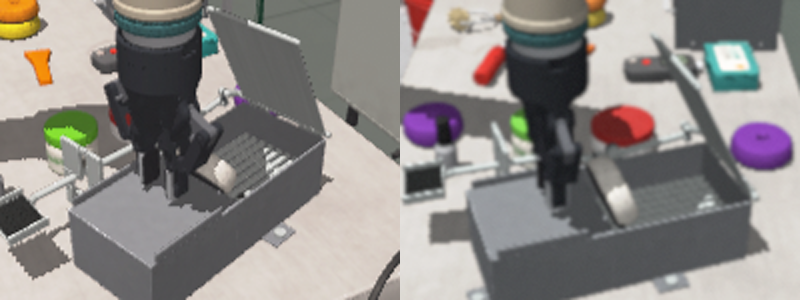

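The pad has tipped over the mouth's edge and leans there (left crop (215,175), right crop (610,190)). I need its profile.

```bash
python3 - <<'E'
from h import *
for n in('scene','side'):
    d=cam(n); b=tobox(pts(d).reshape(-1,3)); hs=cv2.cvtColor(d['image'],cv2.COLOR_RGB2HSV).reshape(-1,3)
    m=(b[:,0]>-75)&(b[:,0]<50)&(b[:,1]<45)&(b[:,1]>-45)&(b[:,2]>38)&(b[:,2]<125)&(hs[:,1]<45)&(hs[:,2]>75)&((b[:,0]>-32)|(b[:,2]>78))
    q=b[m]; v=hs[m,2]
    for z in range(40,120,6):
        k=abs(q[:,2]-z)<3
        if k.sum()>2: print(n,z,k.sum(),'x',np.percentile(q[k,0],[5,50,95]).round(),'y',np.percentile(q[k,1],[5,95]).round(),'v',np.median(v[k]))
print(ctrl.read_state()['force'])
E
```

```text
scene 58 4 x [-10.  -8.  -7.] y [-31. -27.] v 124.0
scene 64 7 x [-12.  -7.   1.] y [-32. -30.] v 133.0
scene 70 16 x [-12.  -6.   7.] y [-34. -31.] v 136.0
scene 76 47 x [-32. -29.   3.] y [-40.   3.] v 89.0
scene 82 23 x [-15.  -6.   4.] y [-35. -31.] v 178.0
scene 88 25 x [-17. -10.   3.] y [-33. -27.] v 203.0
scene 94 38 x [-18.  -9.   3.] y [-32. -24.] v 223.0
scene 100 42 x [-20. -11.   1.] y [-27. -18.] v 204.5
scene 106 45 x [-19. -10.   2.] y [-22. -13.] v 150.0
scene 112 17 x [-60.  -6.  -1.] y [-15.  19.] v 138.0
side 52 5 x [-9. -2.  9.] y [-31.  16.] v 116.0
side 58 14 x [-8.  2. 13.] y [-34. -28.] v 122.0
side 64 19 x [-8.  2. 11.] y [-35. -31.] v 132.0
side 70 34 x [-29.  -5.  12.] y [-37.  -3.] v 132.5
side 76 63 x [-32. -28.   9.] y [-40.  33.] v 99.0
side 82 41 x [-71.  -4.  10.] y [-37. -19.] v 179.0
side 88 42 x [-62.  -4.  11.] y [-35. -23.] v 203.0
side 94 51 x [-13.  -3.  10.] y [-33. -24.] v 227.0
side 100 60 x [-14.  -4.   8.] y [-28. -17.] v 183.0
side 106 84 x [-15.  -6.   8.] y [-21.  17.] v 144.0
side 112 79 x [-12.  -4.   7.] y [-12.  14.] v 132.0
[0.6843036  0.21719198 0.91061036]
```

The pad stands on its rim just behind the sill edge (x −17…+10, z 35…112), so letting its top fall rearward would leave it upside down. I'll reach over it with a tilted tool and draw its top to the front, so the bottom swings rearward under it.

step_arm(
  commands=[-1, 0, -2, 0, 0, 0, 0, 0, 0, -5.5, 0, 0, 0, 0, 1, 0, -7, 0, 0.1, 0, 0, 4.5, 0, -7, 0, 0.25, 0, 0, 8.5, 0, -7, 0, 0.4, 0, 0, 12.2, 0, -6.5, 0, 0.4, 0, 0, 12.2, 0, -6, 0, 0.4, 0, 0, 12.2, 0, -6, 0, 0.4, 0, 0],
)

```text
clock: 9.65
eef_pos: [646.2, -278.9, 108.6]
tool_rot: [-3.14, -0.399, 0.34]
force: [-1.0, -0.4, -0.9]
width: 0.1
gripper_force: 0.0
```

```bash
cat >> h.py <<'E'
def prof():
  for n in('scene','side'):
    d=cam(n); b=tobox(pts(d).reshape(-1,3)); hs=cv2.cvtColor(d['image'],cv2.COLOR_RGB2HSV).reshape(-1,3)
    m=(b[:,0]>-75)&(b[:,0]<115)&(b[:,1]<45)&(b[:,1]>-45)&(b[:,2]>42)&(b[:,2]<125)&(hs[:,1]<45)&(hs[:,2]>100)&((b[:,0]>-32)|(b[:,2]>79))&((122-b[:,0])*1.5>(b[:,2]-80))
    q=b[m]
    for z in range(46,126,8):
        k=abs(q[:,2]-z)<4
        if k.sum()>3: print(n,z,k.sum(),'x',np.percentile(q[k,0],[5,50,95]).round(),'y',np.percentile(q[k,1],[5,95]).round())
E
python3 - <<'E'
from h import *
prof(); go([50.8,2,67.6],0.4)
E
```

```text
scene 54 5 x [-3. -2. -2.] y [-29. -23.]
scene 62 12 x [-5. -1. 11.] y [-33. -27.]
scene 70 21 x [-29.  -0.  13.] y [-35. -31.]
scene 78 64 x [-31. -29.   8.] y [-39.  22.]
scene 86 36 x [-4.  3. 43.] y [-34. -24.]
scene 94 42 x [-5.  2. 14.] y [-31. -24.]
scene 102 61 x [-5.  2. 15.] y [-25.  28.]
scene 110 128 x [-5.  1. 15.] y [-15.  21.]
side 54 10 x [-4.  2. 12.] y [-32. -28.]
side 62 24 x [-4.  3. 15.] y [-35. -31.]
side 70 61 x [-31.  -5.  14.] y [-36.  26.]
side 78 63 x [-32.  -2.  16.] y [-39.  13.]
side 86 53 x [ -5.   5. 113.] y [-35. -13.]
side 94 62 x [ -4.   7. 111.] y [-31. -20.]
side 102 79 x [-4.  7. 19.] y [-26.  22.]
side 110 114 x [-4.  5. 16.] y [-15.  18.]
shift [-1.55  0.1   3.86] turn [ 0.001  0.001 -0.002] box now [ 50.1   3.  109.2] F [ 0.5 -0.2  0.6] 9.75
```

step_arm(
  commands=[0.64, 0, 0.27, 0, 0, 0, 0, -0.14, 0, 2.1, 0, 0, 0, 0, -0.92, 0, 3.95, 0, 0, 0, 0, -1.66, 0, 3.64, 0, 0, 0, 0, -2.39, 0, 3.33, 0, 0, 0, 0, -3.13, 0, 3.02, 0, 0, 0, 0, -3.87, 0, 2.7, 0, 0, 0, 0, -4.6, 0, 2.39, 0, 0, 0, 0, -5.06, 0, 2.2, 0, 0, 0, 0, -5.06, 0, 2.2, 0, 0, 0, 0],
)

```text
clock: 10.75
eef_pos: [611.5, -292.3, 70.5]
tool_rot: [3.14, -0.401, 0.34]
force: [0.9, -0.3, 0.9]
width: 0.2
gripper_force: 0.4
```

```bash
python3 - <<'E'
from h import *
prof(); go([12,2,67.6],0.4); lever()
E
```

```text
scene 62 8 x [-13. -10.  -3.] y [-34. -31.]
scene 70 17 x [-20. -11.  -0.] y [-36. -32.]
scene 78 48 x [-31. -23.  -2.] y [-41. -27.]
scene 86 54 x [-30. -17. 115.] y [-37.  24.]
scene 94 74 x [-36. -26.  -8.] y [-31.  21.]
scene 102 150 x [-38. -31. -15.] y [-23.  22.]
scene 110 94 x [-31. -24. -14.] y [-14.  16.]
scene 118 5 x [-19. -17. -16.] y [-4. -3.]
side 54 9 x [-4.  1. 16.] y [-32.   8.]
side 62 29 x [-12.   4.  15.] y [-36.  11.]
side 70 54 x [-30.  -6.   8.] y [-39.   6.]
side 78 74 x [-30. -12.   3.] y [-38.   7.]
side 86 83 x [-31. -16. 113.] y [-36.  -5.]
side 94 91 x [-36. -21. 109.] y [-32.  10.]
side 102 138 x [-37. -27. -12.] y [-24.  19.]
side 110 61 x [-30. -22. -13.] y [-13.  13.]
side 118 8 x [-18.  -7.   4.] y [-7. -4.]
shift [-0.23  0.08  0.17] turn [ 0.001 -0.001 -0.001] box now [13.4  2.8 70. ] F [ 1.2 -0.3  1.1] 10.85
scene lid 1.08 1426
scene z hist {30: 0, 34: 0, 38: 0, 42: 0, 46: 0, 50: 0, 54: 0, 58: 0, 62: 16, 66: 112, 70: 324, 74: 75, 78: 8, 82: 0, 86: 0, 90: 0, 94: 0, 98: 0, 102: 0, 106: 0, 110: 0, 114: 0, 118: 0, 122: 0, 126: 0, 130: 0}
paddle x,y [[-209.0, 60.0], [-165.0, 118.0]]
side lid 1.07 486
side z hist {30: 0, 34: 0, 38: 0, 42: 0, 46: 0, 50: 0, 54: 0, 58: 5, 62: 37, 66: 179, 70: 182, 74: 30, 78: 0, 82: 0, 86: 0, 90: 0, 94: 0, 98: 0, 102: 0, 106: 0, 110: 0, 114: 0, 118: 0, 122: 0, 126: 0, 130: 0}
paddle x,y [[-208.0, 58.0], [-164.0, 116.0]]
```

step_arm(
  commands=[-0.6, 0, 0, 0, 0, 0, 0, -1.2, 0, 0.1, 0, 0, 0, 0, -1.8, 0, 0.1, 0, 0, 0, 0, -2.4, 0, 0.2, 0, 0, 0, 0, -3.0, 0, 0.2, 0, 0, 0, 0, -3.4, 0, 0.2, 0, 0, 0, 0, -3.4, 0, 0.2, 0, 0, 0, 0],
)

```text
clock: 11.65
eef_pos: [606.1, -294.5, 72.2]
tool_rot: [3.123, -0.435, 0.36]
force: [16.6, 18.5, 57.1]
width: -0.2
gripper_force: 27.9
```

```bash
python3 - <<'E'
from h import *
prof(); go([12,2,67.6],0.4)
E
```

```text
scene 70 12 x [-15.  -7.   1.] y [-35. -32.]
scene 78 48 x [-31. -19.   5.] y [-41. -26.]
scene 86 60 x [-33. -21.   8.] y [-34.  -5.]
scene 94 107 x [-43. -33. -11.] y [-32.  21.]
scene 102 162 x [-43. -34. -18.] y [-25.  23.]
scene 110 70 x [-36. -29. -22.] y [-13.  17.]
scene 118 8 x [-27. -24. -21.] y [-4.  5.]
side 62 19 x [-8.  5. 20.] y [-35.   5.]
side 70 71 x [-30.   1.  17.] y [-38.  12.]
side 78 109 x [-29.   0.  10.] y [-38.  14.]
side 86 105 x [-36. -12.  90.] y [-36.   9.]
side 94 127 x [-42. -24.  -7.] y [-33.  -1.]
side 102 149 x [-42. -31. -16.] y [-25.  16.]
side 110 50 x [-34. -28. -10.] y [-12.  15.]
side 118 9 x [-27.  -6.  -2.] y [-7. -4.]
shift [0.25 0.02 0.62] turn [ 0.012 -0.034  0.016] box now [ 7.1  2.2 72.2] F [21.4 11.  56.2] 11.75
```

Too much force; back off.

step_arm(
  commands=[1.5, 0, -0.3, 0, 0, 0, 0, 3.4, 0, -0.5, 0, 0, 0, 0, 4.5, 0, -0.5, 0, 0, 0, 0, 4.5, 0, -0.5, 0, 0, 0, 0],
)

```text
clock: 12.15
eef_pos: [620.7, -287.4, 76.8]
tool_rot: [3.141, -0.4, 0.343]
force: [-0.5, 0.5, 0.1]
width: -0.2
gripper_force: 0.0
```

```bash
python3 - <<'E'
from h import *
a=cam('scene')['image'][160:280,270:430]; b=cam('side')['image'][150:270,240:400]
m=np.hstack([cv2.resize(x,(400,300),interpolation=cv2.INTER_CUBIC) for x in(a,b)])
save({'image':m},'m7.png')
prof(); go([12,2,67.6],0.4)
E
```

```text
scene 62 9 x [-13.  -8.   1.] y [-35. -32.]
scene 70 21 x [-20. -11.   3.] y [-37. -33.]
scene 78 47 x [-30. -17.   2.] y [-41. -31.]
scene 86 59 x [-30. -19. 113.] y [-34. -15.]
scene 94 98 x [-37. -28. -10.] y [-30.  23.]
scene 102 154 x [-36. -29. -15.] y [-21.  21.]
scene 110 45 x [-28. -22.  -3.] y [-10.  14.]
scene 118 7 x [-10.  -7.  -3.] y [-3. 12.]
side 54 10 x [-4.  4. 19.] y [-33.   7.]
side 62 39 x [-11.   4.  16.] y [-37.  11.]
side 70 65 x [-30.  -2.  10.] y [-41.  10.]
side 78 74 x [-27. -11.   4.] y [-38.   9.]
side 86 81 x [-29. -14. 112.] y [-35.   9.]
side 94 125 x [-37. -23.  -6.] y [-31.  19.]
side 102 144 x [-35. -25. -14.] y [-22.  16.]
side 110 17 x [-25. -20. 101.] y [-8. 35.]
side 118 7 x [-9. 11. 13.] y [-6. -3.]
shift [-1.03  0.14  0.37] turn [-0.001  0.002 -0.003] box now [20.1  3.3 75. ] F [-1.2 -0.4 -0.7] 12.35
```

View pics/m7.png

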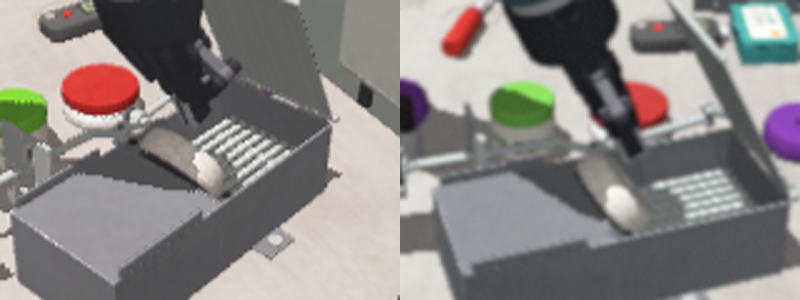

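The pad now leans toward the front on the mouth's edge (crops: (185,165), (615,190)), the right way up. Next I go round to its front, with the tool tilted, and wedge the fingertips down between the sill and the pad so its foot goes rearward.

step_arm(
  commands=[0.8, 0, -1.9, 0, 0, 0, 0, 1.6, 0, -3.7, 0, 0, 0, 0.1, -2.5, 0.1, -5.2, 0, 0.1, 0, 0.35, -7, 0.1, -6.2, 0, 0.1, 0, 0.35, -7.8, 0.1, -4, 0, 0.1, 0, 0.35, -8.6, 0.1, -1.2, 0, 0.1, 0, 0.35, -8.6, 0.1, -1.2, 0, 0.1, 0, 0.35, -8.6, 0.1, -1.2, 0, 0.1, 0, 0.35],
)

```text
clock: 13.15
eef_pos: [538.8, -317.3, 51.7]
tool_rot: [-3.137, -0.497, 0.336]
force: [-0.2, 0.8, -0.1]
width: 30.0
gripper_force: 0.0
```

```bash
python3 - <<'E'
from h import *
prof(); go([-2,2,52],0.5); print(ctrl.read_state()['width'])
d=cam('side'); e=tobox(pts(d).reshape(-1,3)); v=d['image'].reshape(-1,3).max(1)
q=e[(e[:,0]>-130)&(e[:,0]<-50)&(abs(e[:,1])<40)&(e[:,2]>77)&(e[:,2]<110)&(v<70)]
for z in range(75,110,5):
    k=q[abs(q[:,2]-z)<2.5]
    if len(k)>3: print(z,len(k),k.min(0).round(),k.max(0).round())
E
```

```text
scene 62 10 x [-14. -10.   0.] y [-35. -32.]
scene 70 21 x [-20. -11.   2.] y [-36. -33.]
scene 78 50 x [-31. -21.  -1.] y [-41. -23.]
scene 86 72 x [-32. -18. 115.] y [-34.  27.]
scene 94 113 x [-37. -28.  -8.] y [-30.  26.]
scene 102 161 x [-37. -28. -13.] y [-22.  22.]
scene 110 44 x [-27. -22. -18.] y [-13.  12.]
side 54 12 x [-4.  4. 20.] y [-35.   6.]
side 62 39 x [-11.   6.  16.] y [-37.  19.]
side 70 81 x [-31.  -8.  10.] y [-39.  12.]
side 78 77 x [-30. -10.   4.] y [-38.  19.]
side 86 100 x [-35. -15. 113.] y [-35.  22.]
side 94 135 x [-39. -25.  -6.] y [-30.  17.]
side 102 145 x [-35. -25. -13.] y [-21.  19.]
side 110 15 x [-27. -21.  18.] y [-8. 17.]
shift [5.23 0.06 3.04] turn [-0.     0.001 -0.002] box now [-62.5   2.6  53.7] F [-0.5 -0.9  0.8] 13.25
29.78534011537346
90 6 [-89. -28.  89.] [-75.  17.  92.]
95 20 [-91. -29.  93.] [-75.  18.  97.]
100 14 [-95. -28.  98.] [-76.  19. 102.]
105 23 [-99. -29. 103.] [-79.  19. 107.]
```

step_arm(
  commands=[2.2, 0, 1.2, 0, 0, 0, 0.35, 3.07, 0, 1.68, 0, 0, 0, 0.35, 3.78, 0, 2.06, 0, 0, 0, 0.35, 4.48, 0, 2.44, 0, 0, 0, 0.35, 5.3, 0, 2.87, 0, 0, 0, 0.35, 5.3, 0, 3.7, 0, 0, 0, 0.35, 5.3, 0, 4.5, 0, 0, 0, 0.35, 5.3, 0, 5.3, 0, 0, 0, 0.35, 5.3, 0, 6.1, 0, 0, 0, 0.35, 5.3, 0, 6.8, 0, 0, 0, 0.35],
)

```text
clock: 14.3
eef_pos: [615.6, -291.1, 19.4]
tool_rot: [-3.142, -0.5, 0.341]
force: [-0.7, 0.6, 0.6]
width: 29.7
gripper_force: 0.1
```

```bash
python3 - <<'E'
from h import *
prof(); go([-2,2,52],0.5)
E
```

```text
scene 54 23 x [20. 37. 63.] y [-36. -25.]
scene 62 95 x [16. 44. 76.] y [-36.  16.]
scene 70 187 x [18. 50. 65.] y [-33.  29.]
scene 78 102 x [21. 34. 43.] y [-28.  27.]
side 54 57 x [ 3. 30. 75.] y [-37.  -9.]
side 62 244 x [ 7. 53. 76.] y [-37.  21.]
side 70 290 x [10. 42. 59.] y [-34.  27.]
side 78 169 x [13. 25. 37.] y [-26.  20.]
side 86 8 x [112. 113. 115.] y [-29.  -3.]
shift [-0.14  0.09 -3.83] turn [-0.001  0.001 -0.001] box now [17.6  2.9 19. ] F [-0.2  0.1 -0.4] 14.4
```

The pad has come down nearly flat with its front edge resting on the fingers. Withdraw along the tool axis.

step_arm(
  commands=[-0.2, 0, -1, 0, 0, 0, 0.35, -0.3, 0, -2, 0, 0, 0, 0.35, -0.3, 0, -3, 0, 0, 0, 0.35, -0.3, 0, -5, 0, 0, 0, 0.35, -0.3, 0, -7.5, 0, 0, 0, 0.35, -0.3, 0, -10, 0, 0, 0, 0.2, -0.3, 0, -10, 0, 0, 0, 0],
)

```text
clock: 15.1
eef_pos: [566.7, -312.0, 109.9]
tool_rot: [3.134, -0.5, 0.34]
force: [0.3, -0.7, 0.6]
width: 3.8
gripper_force: 0.0
```

```bash
python3 - <<'E'
from h import *
prof(); lever(); go([-160,97,100],0)
a=cam('scene')['image'][160:280,270:430]; b=cam('side')['image'][150:270,240:400]
m=np.hstack([cv2.resize(x,(400,300),interpolation=cv2.INTER_CUBIC) for x in(a,b)])
save({'image':m},'m8.png')
E
```

```text
scene 46 74 x [ 3.  9. 30.] y [-33.  20.]
scene 54 141 x [ 3. 15. 49.] y [-35.  18.]
scene 62 530 x [ 8. 36. 66.] y [-29.  29.]
scene 78 22 x [-30. -29. -27.] y [-44.   6.]
scene 86 9 x [113. 114. 115.] y [-3. 42.]
side 46 41 x [ 2.  7. 66.] y [-26.   4.]
side 54 132 x [ 3. 20. 67.] y [-35.   8.]
side 62 547 x [11. 39. 67.] y [-31.  25.]
side 70 11 x [-30. -29. -28.] y [-44.  45.]
side 78 9 x [-32. -29. -28.] y [-43.  -3.]
side 86 7 x [112. 113. 115.] y [-24.  27.]
side 94 6 x [108. 110. 112.] y [-28.  44.]
scene lid 1.08 1430
scene z hist {30: 0, 34: 0, 38: 0, 42: 0, 46: 0, 50: 0, 54: 0, 58: 0, 62: 15, 66: 102, 70: 329, 74: 77, 78: 8, 82: 0, 86: 0, 90: 0, 94: 0, 98: 0, 102: 0, 106: 0, 110: 0, 114: 0, 118: 0, 122: 0, 126: 0, 130: 0}
paddle x,y [[-209.0, 60.0], [-163.0, 118.0]]
side lid 1.071 463
side z hist {30: 0, 34: 0, 38: 0, 42: 0, 46: 0, 50: 0, 54: 0, 58: 4, 62: 41, 66: 183, 70: 173, 74: 30, 78: 2, 82: 0, 86: 0, 90: 0, 94: 0, 98: 0, 102: 0, 106: 0, 110: 0, 114: 0, 118: 0, 122: 0, 126: 0, 130: 0}
paddle x,y [[-208.0, 58.0], [-161.0, 116.0]]
shift [-11.4   -9.43  -5.54] turn [-0.    -0.5   -0.001] box now [-33.6   2.6 106. ] F [-0.4 -0.1  0.6] 15.3
```

View pics/m8.png

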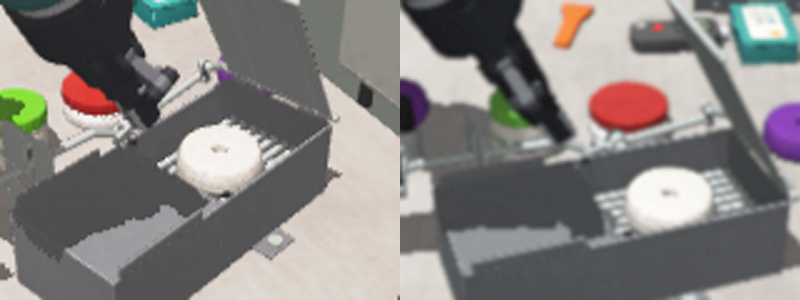

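The pad lies flat in the box at (218,160) / (668,195) in the crops, top at z 62, and the lid is still open. Now back to the paddle.

step_arm(
  commands=[-3.3, -2, -2.2, 0, -0.12, 0, 0, -6.7, -4.2, -4, 0, -0.25, 0, 0, -10, -6.4, -5.8, 0, -0.38, 0, 0, -13.4, -8.5, -7.4, 0, -0.5, 0, 0, -13.4, -8.5, -7.4, 0, -0.5, 0, 0, -13.4, -8.5, -7.4, 0, -0.5, 0, 0],
)

```text
clock: 16.0
eef_pos: [396.0, -278.0, 106.3]
tool_rot: [-3.141, 0.0, 0.344]
force: [1.0, 0.0, -0.1]
width: 0.0
gripper_force: 0.0
```

```bash
python3 - <<'E'
from h import *
go([-187,90,20],0)
E
```

```text
shift [-0.19 -0.18  8.63] turn [-0.     0.     0.002] box now [-185.1   88.2  106.3] F [ 0.9 -0.3 -0.1] 16.0
```

step_arm(
  commands=[-0.2, 0, 3, 0, 0, 0, 0, -0.2, 0, 5.5, 0, 0, 0, 0, -0.2, 0, 6.5, 0, 0, 0, 0, -0.2, 0, 7.2, 0, 0, 0, 0, -0.2, 0, 7.8, 0, 0, 0, 0, -0.2, 0, 8.3, 0, 0, 0, 0, -0.2, 0, 8.7, 0, 0, 0, 0, -0.2, 0, 8.7, 0, 0, 0, 0],
)

```text
clock: 16.8
eef_pos: [393.4, -282.1, 21.4]
tool_rot: [3.138, -0.001, 0.339]
force: [-5.4, -1.7, 18.7]
width: 0.2
gripper_force: 10.0
```

step_arm(
  commands=[0, 0.4, 0, 0, 0, 0, 0, 0, 0.9, 0, 0, 0, 0, 0, 0, 1.4, 0, 0, 0, 0, 0, 0, 1.9, 0, 0, 0, 0, 0, 0, 2.4, 0, 0, 0, 0, 0, 0, 2.9, 0, 0, 0, 0, 0, 0, 3.1, 0, 0, 0, 0, 0, 0, 3.1, 0, 0, 0, 0],
)

```text
invalid input
```

```bash
python3 - <<'E'
from h import *
lever();go([-187,60,20],0)
E
```

```text
scene lid 1.481 2305
scene z hist {30: 0, 34: 0, 38: 0, 42: 0, 46: 18, 50: 105, 54: 161, 58: 75, 62: 18, 66: 26, 70: 16, 74: 22, 78: 25, 82: 19, 86: 18, 90: 11, 94: 5, 98: 18, 102: 30, 106: 57, 110: 33, 114: 25, 118: 40, 122: 58, 126: 49, 130: 45}
paddle x,y [[-208.0, 59.0], [-160.0, 116.0]]
side lid 1.474 1455
side z hist {30: 0, 34: 0, 38: 0, 42: 2, 46: 27, 50: 108, 54: 128, 58: 39, 62: 22, 66: 19, 70: 15, 74: 14, 78: 23, 82: 13, 86: 11, 90: 0, 94: 0, 98: 4, 102: 18, 106: 14, 110: 4, 114: 8, 118: 14, 122: 22, 126: 30, 130: 17}
paddle x,y [[-208.0, 56.0], [-160.0, 115.0]]
shift [0.2  2.52 0.18] turn [ 0.004 -0.001 -0.003] box now [-188.9   85.2   21.7] F [-6.8  0.3 16.6] 16.9
```

step_arm(
  commands=[0, 0.4, 0, 0, 0, 0, 0, 0, 0.9, 0, 0, 0, 0, 0, 0, 1.4, 0, 0, 0, 0, 0, 0, 1.9, 0, 0, 0, 0, 0, 0, 2.4, 0, 0, 0, 0, 0, 0, 2.9, 0, 0, 0, 0, 0, 0, 3.1, 0, 0, 0, 0, 0, 0, 3.1, 0, 0, 0, 0, 0],
)

```text
clock: 17.7
eef_pos: [404.0, -307.2, 21.6]
tool_rot: [-3.139, -0.002, 0.342]
force: [-3.3, 5.2, 20.0]
width: -0.1
gripper_force: 10.3
```

```bash
python3 - <<'E'
from h import *
lever();go([-187,60,20],0)
E
```

```text
scene lid 1.482 2313
scene z hist {30: 0, 34: 0, 38: 0, 42: 0, 46: 23, 50: 107, 54: 161, 58: 83, 62: 27, 66: 21, 70: 24, 74: 25, 78: 22, 82: 22, 86: 13, 90: 11, 94: 6, 98: 15, 102: 28, 106: 54, 110: 28, 114: 18, 118: 32, 122: 45, 126: 50, 130: 36}
paddle x,y [[-207.0, 32.0], [-167.0, 87.0]]
side lid 1.474 1450
side z hist {30: 0, 34: 0, 38: 0, 42: 2, 46: 30, 50: 110, 54: 131, 58: 52, 62: 17, 66: 17, 70: 14, 74: 23, 78: 16, 82: 15, 86: 7, 90: 0, 94: 3, 98: 3, 102: 4, 106: 1, 110: 2, 114: 1, 118: 7, 122: 22, 126: 10, 130: 16}
paddle x,y [[-207.0, 30.0], [-161.0, 85.0]]
shift [ 0.04 -0.2   0.17] turn [-0.002 -0.002 -0.   ] box now [-187.4   58.    21.7] F [-2.7  6.2 19.7] 17.8
```

step_arm(
  commands=[0, -0.1, -0.3, 0, 0, 0, 0, 0.1, -0.2, -0.6, 0, 0, 0, 0, 0.1, -0.2, -0.9, 0, 0, 0, 0, 0.2, -0.2, -1.2, 0, 0, 0, 0, 0.2, -0.2, -1.5, 0, 0, 0, 0, 0.2, -0.2, -1.8, 0, 0, 0, 0, 0.3, -0.2, -2.1, 0, 0, 0, 0, 0.3, -0.2, -2.4, 0, 0, 0, 0, 0.3, -0.2, -2.7, 0, 0, 0, 0, 0.4, -0.2, -3.0, 0, 0, 0, 0],
)

```text
clock: 18.8
eef_pos: [406.6, -306.0, 50.2]
tool_rot: [3.141, 0.0, 0.341]
force: [-2.9, -1.1, 3.0]
width: -0.0
gripper_force: 2.0
```

```bash
python3 - <<'E'
from h import *
lever();go([-180,60,85],0)
E
```

```text
scene lid 0.782 533
scene z hist {30: 0, 34: 0, 38: 0, 42: 0, 46: 0, 50: 0, 54: 0, 58: 0, 62: 0, 66: 0, 70: 0, 74: 2, 78: 48, 82: 238, 86: 99, 90: 23, 94: 25, 98: 22, 102: 22, 106: 27, 110: 22, 114: 19, 118: 13, 122: 7, 126: 19, 130: 30}
paddle x,y [[-207.0, 32.0], [-166.0, 87.0]]
side lid 0.781 461
side z hist {30: 0, 34: 0, 38: 0, 42: 0, 46: 0, 50: 0, 54: 0, 58: 0, 62: 0, 66: 1, 70: 2, 74: 14, 78: 75, 82: 184, 86: 57, 90: 13, 94: 23, 98: 14, 102: 22, 106: 18, 110: 20, 114: 13, 118: 2, 122: 1, 126: 6, 130: 4}
paddle x,y [[-207.0, 30.0], [-164.0, 86.0]]
shift [ 0.44 -0.17 -3.46] turn [ 0.    -0.    -0.001] box now [-184.4   58.3   50.4] F [-2.1  0.6  4.7] 18.9
```

step_arm(
  commands=[0, 0, -0.2, 0, 0, 0, 0, 0.1, 0, -0.4, 0, 0, 0, 0, 0.1, 0, -0.6, 0, 0, 0, 0, 0.1, 0, -0.8, 0, 0, 0, 0, 0.2, 0, -1.0, 0, 0, 0, 0, 0.2, 0, -1.2, 0, 0, 0, 0, 0.2, 0, -1.4, 0, 0, 0, 0, 0.2, 0, -1.6, 0, 0, 0, 0, 0.3, 0, -1.8, 0, 0, 0, 0, 0.3, 0, -2.0, 0, 0, 0, 0],
)

```text
clock: 19.9
eef_pos: [410.3, -304.6, 70.1]
tool_rot: [3.141, -0.001, 0.341]
force: [1.5, 1.2, 3.3]
width: 0.1
gripper_force: 1.8
```

step_arm(
  commands=[0, 0, -0.2, 0, 0, 0, 0, 0.1, 0, -0.4, 0, 0, 0, 0, 0.1, 0, -0.6, 0, 0, 0, 0, 0.1, 0, -0.8, 0, 0, 0, 0, 0.2, 0, -1.0, 0, 0, 0, 0, 0.2, 0, -1.2, 0, 0, 0, 0, 0.2, 0, -1.4, 0, 0, 0, 0, 0.2, 0, -1.6, 0, 0, 0, 0, 0.3, 0, -1.8, 0, 0, 0, 0, 0.3, 0, -2.0, 0, 0, 0, 0],
)

```text
clock: 20.9
eef_pos: [411.9, -303.8, 89.9]
tool_rot: [-3.141, 0.001, 0.341]
force: [-0.1, 0.7, 0.1]
width: -0.2
gripper_force: 0.0
```

```bash
python3 - <<'E'
from h import *
lever();go([-180,60,150],0)
E
```

```text
scene z hist {30: 0, 34: 0, 38: 0, 42: 0, 46: 0, 50: 0, 54: 0, 58: 0, 62: 0, 66: 0, 70: 0, 74: 0, 78: 0, 82: 0, 86: 0, 90: 0, 94: 0, 98: 0, 102: 0, 106: 0, 110: 0, 114: 11, 118: 64, 122: 199, 126: 90, 130: 25}
paddle x,y [[-200.0, 33.0], [-159.0, 88.0]]
side z hist {30: 0, 34: 0, 38: 0, 42: 0, 46: 0, 50: 0, 54: 0, 58: 0, 62: 0, 66: 0, 70: 0, 74: 0, 78: 0, 82: 0, 86: 0, 90: 0, 94: 0, 98: 0, 102: 0, 106: 2, 110: 6, 114: 40, 118: 118, 122: 133, 126: 32, 130: 15}
paddle x,y [[-200.0, 31.0], [-158.0, 86.0]]
shift [-0.06 -0.13 -6.02] turn [-0.001  0.001 -0.002] box now [-179.4   58.7   89.8] F [ 0.4  0.4 -1. ] 21.0
```

Paddle fully up, force zero. Retreat upwards.

step_arm(
  commands=[0, 0, -0.5, 0, 0, 0, 0, 0, 0, -1.5, 0, 0, 0, 0, 0, 0, -4, 0, 0, 0, 0, 0, 0, -7, 0, 0, 0, 0, 0, 0, -8, 0, 0, 0, 0, 0, 0, -8, 0, 0, 0, 0],
)

```text
clock: 21.6
eef_pos: [413.2, -304.5, 171.5]
tool_rot: [3.139, -0.002, 0.341]
force: [0.8, -0.5, -1.5]
width: 0.2
gripper_force: 0.0
```

```bash
python3 - <<'E'
from h import *
d=cam('scene'); b=tobox(pts(d).reshape(-1,3))
q=b[(b[:,0]>-20)&(b[:,0]<110)&(abs(b[:,1])<45)&(b[:,2]>60)&(b[:,2]<230)]
print('lid z',np.percentile(q[:,2],[5,50,95]).round(1), 'slope',np.polyfit(q[:,0],q[:,2],1).round(3))
lever(); go([-180,60,150])
print(ctrl.finish_job())
E
```

```text
lid z [78.2 80.  81.7] slope [4.0000e-03 7.9863e+01]
scene z hist {30: 0, 34: 0, 38: 0, 42: 0, 46: 0, 50: 0, 54: 0, 58: 0, 62: 0, 66: 0, 70: 0, 74: 0, 78: 0, 82: 0, 86: 0, 90: 0, 94: 0, 98: 0, 102: 0, 106: 0, 110: 0, 114: 8, 118: 130, 122: 292, 126: 66, 130: 8}
paddle x,y [[-200.0, 33.0], [-159.0, 88.0]]
side z hist {30: 0, 34: 0, 38: 0, 42: 0, 46: 0, 50: 0, 54: 0, 58: 0, 62: 0, 66: 0, 70: 0, 74: 0, 78: 0, 82: 0, 86: 0, 90: 0, 94: 0, 98: 0, 102: 0, 106: 1, 110: 4, 114: 37, 118: 206, 122: 160, 126: 32, 130: 0}
paddle x,y [[-200.0, 31.0], [-158.0, 87.0]]
shift [-0.13 -0.07  1.91] turn [-0.002  0.001 -0.001] box now [-178.7   59.3  169.1] F [ 0.  -0.7  0.7] 21.75
the job is handed in; nothing more can be done
None
```

The job is handed in at 21.8 s: the pad lay flat in the box when last seen before closing, the lid came down slowly and measures shut, the lever is up and the arm is clear; the hand-in gave no verdict back.

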